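# Bring a culture flask to the viewing stop of a microscope

## Robot

A 6-joint arm with a two-finger parallel gripper is mounted at the origin on the work surface. World frame = base frame: x ahead of the robot, y to its left, z up, the work surface at z = 0. Lengths are in m, angles in rad, forces in N, time in s.
With the tool pointing down it reaches from about 0.375 to 0.9 m from the base axis. Payload 3.1 kg.
Tool frame: the origin (TCP) lies at the very end of the fingers, on their centre line; the grasp point (between the pads) lies 19 mm behind it; z points along the fingers, y is the line along which they close (so a half turn about z gives the same grasp; the last joint's range is limited). The gripper opens to 85 mm and grips with 20 to 120 N. Pads are 22 mm wide; open, the fingers measure 114 mm over their backs; the gripper's body (76 mm by 85 mm) begins 54 mm behind the grasp point. The pads swing forward as they close: fully open they stand 13 mm farther back than shut.
Start: joints at [-1.339, 0.527, 1.433, -0, 1.181, -0.178], TCP at [0.25, -0.573, 0.231] pointing down, gripper open.
Joint ranges: [-3.08, 3.08], [-0.75, 2.2], [0.22, 2.44], [-1.43, 4.57], [0, 2.65], [-2.85, 2.85]. Speed limits (rad/s): [2.79, 2.79, 3.14, 3.14, 3.14, 3.14].

## Interface

Orientations are given as a unit quaternion [x, y, z, w].
In Python, from station import manip, vision gives the robot as it stands.
- The arm moves only by the tool drive_tool, never from a script. Its argument "deltas" is a list that holds one entry, the list of rows, each a list of 4 numbers: the shift along the tool's x, y, z in mm, then the turn about the tool's z in rad. A call has 1 to 5 rows; each row is the pose to reach, as a shift and turn from the pose commanded when the call began, along the tool's axes at that moment; what a row does not reach only later rows make up. A row lasts 1/12 s, in which the tool goes at most 41.7 mm and 7.16 degrees, less where a joint would pass 70% of its speed; a pose out of reach is approached as far as the arm can. A call with a gripper value outside its range is refused whole. "jaw" is the finger opening in mm, from 0 to 85.4, set as the call begins (left out, the last holds). The fingers move at their own pace and stop on an object; "force" is the grip in N (left out, the last holds). Time passes only in rows, so rows that repeat a pose let the fingers close. It gives the time, the measured TCP pose, the force, the opening and the grip force at its end, in the units of the state.
- manip.sense(): the state, without advancing time (a new reading comes with each control period).
- vision.snapshot(name): name is "scene" or "top" or "wrist"; returns the picture (480x640x3 uint8, red, green, blue); there is no depth.
- vision.camera_model(name): a dict with "camera_matrix" (3x3 intrinsics, pixels), "rvec" (rotation vector, rad) and "tvec" (3), from world to camera coordinates, as OpenCV has them. Camera axes: x right, y down, z forward; pixel columns grow to the right and rows downward; lengths in m; the calibration is good to about 2 mm. A picture is of the moment at which its call begins: read the wrist's pose just before it. camera_model takes no time and is no camera call; for the wrist camera it gives the pose at the moment of the call.
- manip.sign_off(): hands the job in; it is judged then, once.
The state is a dict: "t": time; "q": joint angles; "qd": joint speeds; "tau": joint torques, N m; "tcp_pos": TCP position; "tool_rot": TCP orientation; "force": force on the tool from outside, world axes, zero at the start; "ft_torque": the same for the moment, N m; "finger_gap": opening from 0.0 (shut) to 1.0 (fully open); "gripper_force": force on a finger pad.
Only numpy, scipy, OpenCV 4.12 (cv2) and the standard library are available. Lean on these libraries where they do the work, as an engineer would, in place of code of your own. Each camera call takes 0.05 s, during which the arm holds its last target. There are 200 camera calls.

## Task

Lay the culture flask flat in the nest of the microscope's blue stage carriage, with its orange cap out through the notch. Then wind the handwheel clockwise by its red grip until the carriage's steel nose touches the yellow stop, and leave it there with the flask still seated and the grip let go. Leave the brown bottle, the green tip box and the stack of dishes where they are.

Things in the scene. Friction and masses are not known exactly. Their poses are not given: they have to be found in the camera images.
- flask: Loose culture flask lying flat, pale blue-grey plastic, 120 g. Body 80 (x) x 56 (y) x 32 (z) mm; origin under the middle of the body; shoulder, neck and orange cap (28 mm across) run out along its -x axis, to x = -82 mm. Grip it across the 56 mm (its y axis).
- stage: Fixed inverted microscope, low base 170 (x) x 450 (y) x 45 mm; origin on the bench; +y is the carriage's travel. Handwheel at local (0, -180 mm), rim 93 and hub 98 mm above the bench. Optics housing (75 mm high), eyepieces and a lamp on a short column (to 165 mm high) on the far side: local x 80 to 215, y -20 to 140 mm.
- nest (a point): Middle of the nest floor of the blue carriage, where the flask's origin belongs (68 mm above the bench); axes like the stage's. The nest is a clear opening 88 (x) x 64 (y) mm within an aluminium fence 6 mm wide and 8 mm high, with a 36 mm wide notch in the middle of its -x side for the neck and cap: the seated flask has its axes along the nest's.
- carriage_face (a point): Middle of the flat steel nose face at the front (+y) of the carriage, the face that meets the stop; axes like the stage's.
- stop: Yellow stop block 34 (x) x 26 (y) x 34 (z) mm with a small black knob on top, clamped on the stage; immovable; origin under its middle; axes like the stage's. Its place along the stage varies.
- stop_face (a point): Point of the stop's face (toward -y) that the nose meets; axes like the stage's. The gap to close is the distance along this y from carriage_face to stop_face (0 when touching).
- wheel_center (a point): Centre of the handwheel in the plane of its rim (86 mm above the bench), on its vertical axis. Wheel: black rim, 55 mm radius to the rim's middle, rim 14 mm thick, three spokes.
- crank_knob (a point): The red grip of the handwheel: an upright freely spinning handle 24 mm across and 46 mm high, standing on the rim 55 mm from the wheel's axis. This point is on its axis, 120 mm above the bench; its top is at 140 mm.
- wheel (a joint): Angle of the handwheel (rad), grows clockwise seen from above; the carriage moves 8 mm toward the stop per rad (50 mm a turn). It stays where it is left.
- carriage (a joint): Position of the carriage along its travel (m), grows toward the stop.
- bottle: Bystander: brown bottle, 66 mm across, 150 mm high, origin under its middle.
- tip_box: Bystander: green pipette tip box 120 x 85 x 60 mm, origin under its middle.
- dishes: Bystander: stack of white dishes, 90 mm across, 58 mm high, origin under its middle.
Not all that is in view belongs to the job. There is more than one size of the flask; the job needs the largest.

How it is judged:
On the way, in this order (a step that is already met when the one before it is completed fails the run):
1. the flask lies seated in the nest, let go, while the carriage is still more than 30 mm short of the stop (horizontal distance between flask and nest below 0.008 m and z of flask in the frame of nest below 0.003 m and angle between the z axis of flask and the z axis of nest, either way round below 0.06 rad and contact force between the fingers and flask below 0.1 N and y of carriage_face in the frame of stop_face below -0.03 m), for 0.2 s.
2. the carriage's nose touches the stop (gap under 2.5 mm) (y of carriage_face in the frame of stop_face above -0.0025 m), for 0.1 s.
At the end, for the whole second after the job is handed in: The carriage's nose touches the stop (gap under 2.5 mm) and the flask lies at rest in the nest: its origin within 8 mm of the nest's middle, within 3 mm of the nest floor and flat to 0.06 rad (y of carriage_face in the frame of stop_face above -0.0025 m and horizontal distance between flask and nest below 0.008 m and z of flask in the frame of nest below 0.003 m and angle between the z axis of flask and the z axis of nest, either way round below 0.06 rad and linear speed of flask below 0.01 m/s).
It fails at once if a bystander (bottle, tip box, dishes) is moved more than 30 mm (distance of any of bottle, tip_box, dishes from where it was at the start of the episode above 0.03 m).
It also fails if it takes over 72 s, if anything falls off the work surface, if the arm or the gripper's body presses on something with over 40 N, if the wrist force passes 120 N, or if a joint passes its speed limit or range.

## Working session

There is one attempt and no reset: what is moved stays moved. The work goes in short steps, Python scripts to look and compute and a tool call to move; the robot and the scene stay as the last step left them, time stands still between calls to the robot, and variables do not carry over. Pictures are saved under pics/ and viewed, at most 10 in all, crops included, and the job is handed in when it is done.

Besides the shell and the picture viewer there is one more tool, called after "Emit:" by a JSON object that holds its "method" and its "body", one argument or row to a line. drive_tool: Moves the arm, as the interface text tells. Its arguments: {"type":"object","properties":{"deltas":{"type":"array"},"jaw":{"type":"number"},"force":{"type":"number"}},"required":["deltas"]}

```bash
mkdir -p pics; ls
python3 - <<'E'
from station import manip, vision
import cv2,numpy as np
s=manip.sense();print({k:np.round(v,3).tolist() for k,v in s.items()})
for n in("scene","top"):
    im=vision.snapshot(n);cv2.imwrite(f"pics/{n}0.png",im[:,:,::-1]);m=vision.camera_model(n)
    R=cv2.Rodrigues(np.array(m["rvec"]))[0];print(n,np.round(m["camera_matrix"],1).tolist(),np.round(-R.T@np.array(m["tvec"]).ravel(),3),np.round(R,3).tolist())
E
```

```text
pics
{'t': 0.0, 'q': [-1.339, 0.528, 1.434, 0.0, 1.181, -0.179], 'qd': [0.001, 0.001, 0.001, 0.0, 0.001, 0.001], 'tau': [-0.0, -44.235, -17.803, -0.0, 0.008, 0.0], 'tcp_pos': [0.249, -0.572, 0.23], 'tool_rot': [0.979, 0.204, -0.0, -0.001], 'force': [0.381, -0.319, 0.236], 'ft_torque': [0.014, -0.011, -0.001], 'gripper_force': 0.0, 'finger_gap': 1.002}
scene [[497.3, 0.0, 318.7], [0.0, 497.3, 234.5], [0.0, 0.0, 1.0]] [ 1.15  -0.325  1.175] [[0.518, 0.856, -0.002], [0.716, -0.434, -0.547], [-0.469, 0.282, -0.837]]
top [[472.3, 0.0, 317.1], [0.0, 472.3, 240.8], [0.0, 0.0, 1.0]] [0.308 0.043 1.299] [[-0.015, -1.0, -0.008], [-0.984, 0.017, -0.178], [0.178, 0.006, -0.984]]
```

View pics/top0.png

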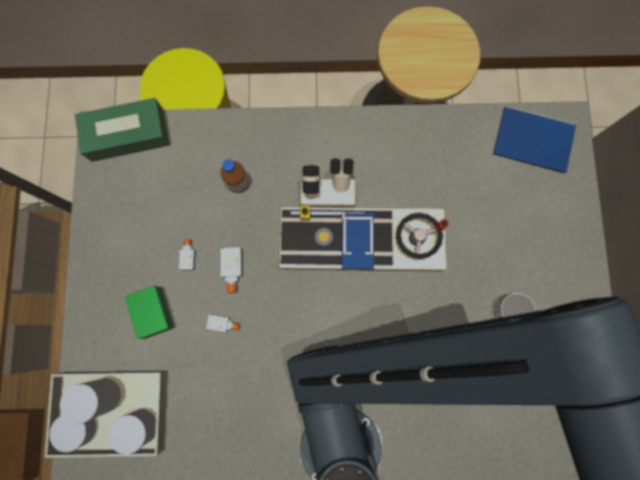

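View pics/scene0.png

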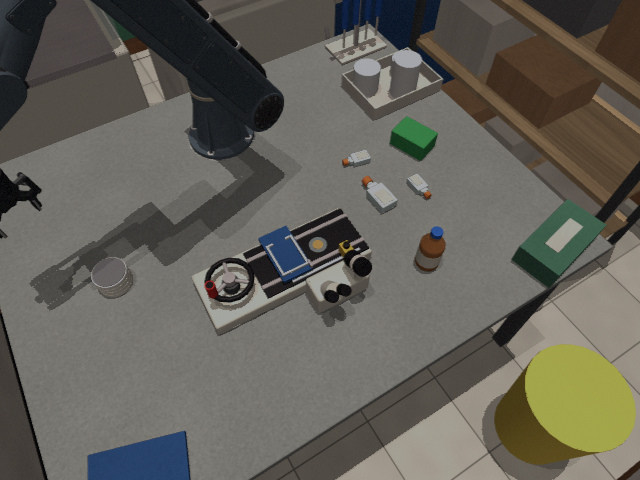

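```bash
cat > h.py <<'E'
from station import manip, vision
import cv2,numpy as np
def cam(n):
    m=vision.camera_model(n);return np.array(m["camera_matrix"]),cv2.Rodrigues(np.array(m["rvec"]))[0],np.array(m["tvec"]).ravel()
def ray(c,p):
    K,R,t=c;d=R.T@np.linalg.inv(K)@np.array([p[0],p[1],1.]);return -R.T@t,d/np.linalg.norm(d)
def plane(c,p,z):
    o,d=ray(c,p);return o+d*(z-o[2])/d[2]
def tri(c1,p1,c2,p2):
    o1,d1=ray(c1,p1);o2,d2=ray(c2,p2)
    s=np.linalg.lstsq(np.c_[d1,-d2],o2-o1,rcond=None)[0];a=o1+s[0]*d1;b=o2+s[1]*d2
    return (a+b)/2,np.linalg.norm(a-b)
def blobs(rgb,lo,hi,amin=15):
    h=cv2.cvtColor(rgb,cv2.COLOR_RGB2HSV);m=cv2.inRange(h,np.array(lo),np.array(hi))
    n,l,st,ce=cv2.connectedComponentsWithStats(m)
    return [(np.round(ce[i],1).tolist(),st[i].tolist()) for i in range(1,n) if st[i][4]>=amin]
E
python3 - <<'E'
from h import *
ims={n:cv2.imread(f"pics/{n}0.png")[:,:,::-1].copy() for n in("top","scene")}
R={"orange":((4,150,120),(14,255,255)),"red":((0,150,60),(3,255,255)),"red2":((170,120,60),(180,255,255)),"yellow":((20,150,120),(32,255,255)),"blue":((100,120,50),(120,255,255))}
for n in ims:
    for k,(a,b) in R.items(): print(n,k,blobs(ims[n],a,b,12))
t=ims["top"][150:345,170:460];s=ims["scene"][130:340,180:470]
cv2.imwrite("pics/c1.png",np.vstack([cv2.resize(t,None,fx=1.5,fy=1.5,interpolation=3),cv2.resize(s,None,fx=1.45,fy=1.45,interpolation=3)[:,:435].copy() if 0 else cv2.resize(s,(435,300),interpolation=3)])[:,:,::-1])
E
```

```text
top orange [([187.5, 241.3], [185, 240, 6, 4, 19]), ([231.1, 287.9], [227, 285, 9, 7, 56]), ([235.8, 326.0], [233, 323, 6, 7, 28])]
top red [([440.0, 226.1], [437, 222, 9, 8, 35])]
top red2 []
top yellow [([183.3, 80.0], [140, 48, 85, 62, 4142]), ([304.9, 212.8], [300, 206, 10, 13, 76]), ([323.2, 236.2], [320, 233, 7, 7, 44])]
top blue [([534.7, 139.6], [495, 108, 80, 64, 3440]), ([228.0, 165.0], [223, 160, 11, 11, 98]), ([361.6, 214.4], [347, 213, 26, 3, 48]), ([357.6, 245.6], [342, 221, 32, 48, 1109])]
scene orange [([345.2, 160.8], [343, 159, 5, 5, 18]), ([366.6, 179.2], [363, 176, 9, 8, 45]), ([427.2, 193.1], [424, 191, 7, 5, 19])]
scene red [([211.0, 289.6], [205, 280, 13, 18, 109])]
scene red2 []
scene yellow [([345.2, 247.5], [339, 242, 14, 11, 44])]
scene blue [([344.8, 13.7], [341, 0, 8, 29, 188]), ([355.5, 11.8], [352, 0, 8, 25, 153]), ([367.6, 9.7], [364, 0, 8, 21, 131]), ([378.0, 7.7], [375, 0, 8, 17, 104]), ([283.8, 252.1], [259, 226, 53, 56, 1201]), ([436.4, 232.3], [431, 226, 12, 13, 123]), ([143.0, 460.4], [88, 431, 102, 49, 3713])]
```

View pics/c1.png

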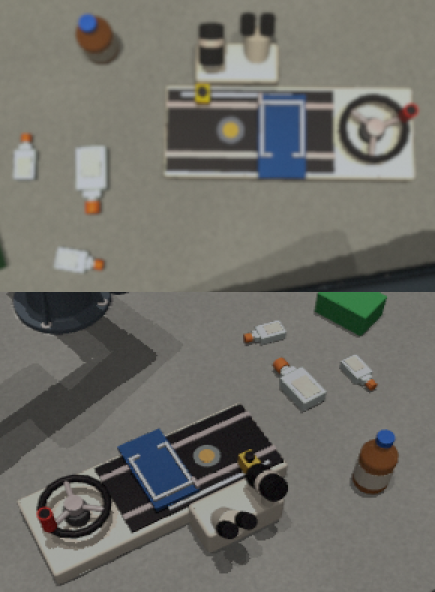

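Top crop: the candidates are flasks at (187,258), (231,262) and (217,324). The one at (231,262) (scene (380,195)) is clearly the largest, with its cap toward the robot. The stage's wheel is at (419,236), its grip at (440,226), the nest at (358,240) and the stop at (305,212).

Run:
```python
from h import *
ct,cs=cam("top"),cam("scene")
P=lambda a,b,n:print(n,np.round(tri(ct,a,cs,b)[0],3),round(tri(ct,a,cs,b)[1],4))
P((231.1,287.9),(366.6,179.2),"cap");P((440,226.1),(211,289.6),"knob");P((304.9,212.8),(345.2,247.5),"stop")
im=cv2.imread("pics/top0.png")[:,:,::-1].copy()
h=cv2.cvtColor(im,cv2.COLOR_RGB2HSV);m=cv2.inRange(h,np.array((0,0,165)),np.array((180,70,255)))
m[:,:215]=0;m[:240]=0;m[300:]=0;m[:,250:]=0
c=max(cv2.findContours(m,0,2)[0],key=cv2.contourArea);r=cv2.minAreaRect(c);print(r)
w=np.array([plane(ct,p,.032) for p in cv2.boxPoints(r)]);print(np.round(w,3).tolist(),np.round(w.mean(0),3))
print("wheel c",plane(ct,(419.5,236),.09),"nest",plane(ct,(358,240),.07))
s=manip.sense();c=cam("wrist");print("wristcam",-c[1].T@c[2],s["tcp_pos"],c[1].round(3).tolist(),c[0][0,0])
```

```text
cap [0.413 0.284 0.027] 0.0009
knob [ 0.556 -0.267  0.111] 0.0014
stop [0.605 0.082 0.078] 0.0013
((230.0, 265.5), (35.0, 18.0), 90.0)
[[0.522, 0.312, 0.032], [0.521, 0.263, 0.032], [0.426, 0.262, 0.032], [0.426, 0.31, 0.032]] [0.474 0.287 0.032]
wheel c [ 0.53492966 -0.21684328  0.09      ] nest [ 0.53067933 -0.05826297  0.07      ]
wristcam [ 0.32109614 -0.54171968  0.37318163] [ 0.24946427 -0.57234315  0.23040893] [[0.399, -0.917, -0.002], [-0.874, -0.381, 0.302], [-0.278, -0.119, -0.953]] 403.94043584097136
```

Emit:
{"method": "drive_tool", "body": {
  "deltas": [
    [[32,-19,-7,0],[63,-38,-14,0],[95,-57,-20,0],[127,-76,-27,0],[158,-96,-33,0]]
  ]
}}

```text
t: 0.52
tcp_pos: [0.3568, -0.4203, 0.2642]
tool_rot: [0.979, 0.204, -0.0, -0.0]
force: [1.2, -0.3, 0.5]
finger_gap: 1.001
gripper_force: 0.0
```

Emit:
{"method": "drive_tool", "body": {
  "deltas": [
    [[32,-19,-7,0],[63,-38,-14,0],[95,-57,-20,0],[127,-76,-27,0],[158,-96,-33,0]]
  ]
}}

```text
t: 0.93
tcp_pos: [0.4634, -0.269, 0.2975]
tool_rot: [0.979, 0.204, -0.0, -0.0]
force: [-0.5, -0.8, -0.7]
finger_gap: 1.002
gripper_force: 0.0
```

Emit:
{"method": "drive_tool", "body": {
  "deltas": [
    [[32,-19,-7,0],[63,-38,-14,0],[95,-57,-20,0],[127,-76,-27,0],[158,-96,-33,0]]
  ]
}}

```text
t: 1.35
tcp_pos: [0.5699, -0.1179, 0.3304]
tool_rot: [0.979, 0.204, -0.0, -0.0]
force: [1.5, -0.5, 1.2]
finger_gap: 0.999
gripper_force: 0.0
```

Emit:
{"method": "drive_tool", "body": {
  "deltas": [
    [[0,0,0,0.12],[0,0,0,0.24],[0,0,0,0.35],[0,0,0,0.411],[0,0,0,0.411]]
  ]
}}

```text
t: 1.77
tcp_pos: [0.5689, -0.1192, 0.3297]
tool_rot: [1.0, -0.0, -0.001, -0.0]
force: [0.4, -0.1, -0.1]
finger_gap: 0.998
gripper_force: 0.0
```

Run:
```python
from h import *
import pickle
s=manip.sense();c=cam("wrist");im=vision.snapshot("wrist");cv2.imwrite("pics/w1.png",im[:,:,::-1]);pickle.dump(c,open("w1.pkl","wb"))
print(s["t"],s["tcp_pos"],s["tool_rot"],s["q"],s["qd"])
```

```text
1.7667 [ 0.56889083 -0.11924576  0.32972795] [ 9.99999723e-01 -3.40586958e-04 -6.13602939e-04 -2.49348689e-04] [-3.98757579e-01  3.70745375e-01  1.41723161e+00 -1.68602722e-05
  1.35494023e+00  1.17272354e+00] [-0.00637083 -0.00244572 -0.00076244  0.00047318  0.00045748 -0.08775691]
```

View pics/w1.png

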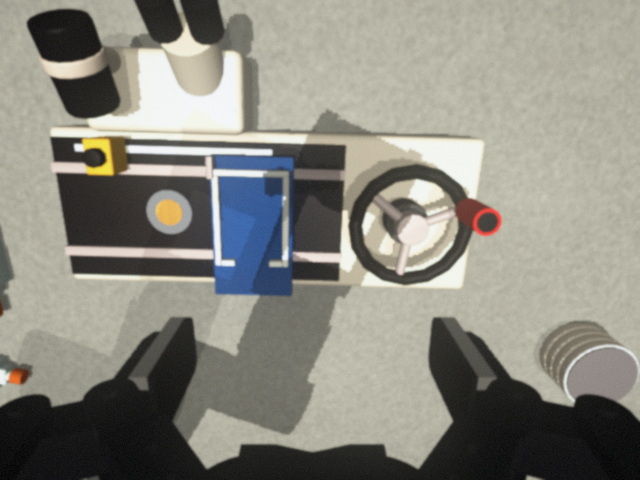

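Wrist view 1: the nest fence spans about (212..292, 170..267), the nose is at (209,167), the stop's face at u≈123, the wheel hub at (411,226) and the grip top at (487,221). The gap is about 80 px.

Emit:
{"method": "drive_tool", "body": {
  "deltas": [
    [[-8,-36,5,0],[-16,-72,10,0],[-24,-108,15,0],[-32,-144,20,0],[-40,-180,25,0]]
  ]
}}

```text
t: 2.23
tcp_pos: [0.5285, 0.0616, 0.305]
tool_rot: [1.0, 0.0, -0.0, -0.0]
force: [0.2, 0.3, -0.7]
finger_gap: 0.999
gripper_force: 0.0
```

Emit:
{"method": "drive_tool", "body": {
  "deltas": [
    [[-10,-40,5,0],[-10,-40,5,0],[-10,-40,5,0],[-10,-40,5,0],[-10,-40,5,0]]
  ]
}}

```text
t: 2.65
tcp_pos: [0.5199, 0.0992, 0.3005]
tool_rot: [1.0, -0.0, 0.0, 0.0]
force: [-0.4, -0.0, 0.4]
finger_gap: 1.002
gripper_force: 0.0
```

Run:
```python
from h import *
import pickle
s=manip.sense();c=cam("wrist");im=vision.snapshot("wrist");cv2.imwrite("pics/w2.png",im[:,:,::-1]);pickle.dump(c,open("w2.pkl","wb"))
print(s["t"],s["tcp_pos"],s["qd"])
```

```text
2.65 [0.51986499 0.0992293  0.30048871] [-0.01508872  0.00027121 -0.00100187  0.00405679  0.002145    0.00459246]
```

View pics/w2.png

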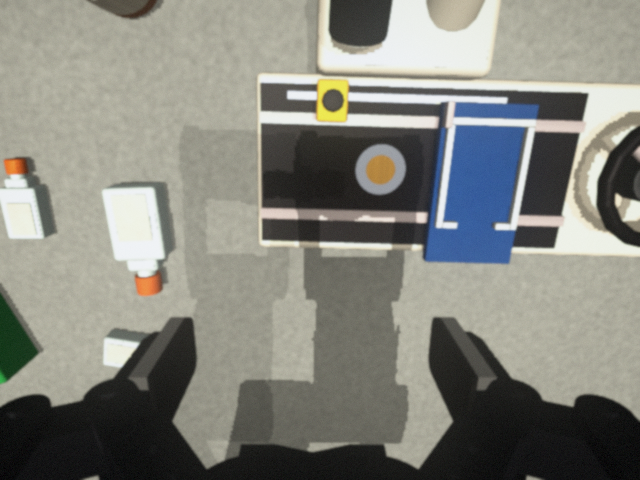

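Run:
```python
from h import *
import pickle
I={n:cv2.imread(f"pics/{n}.png")[:,:,::-1].copy() for n in("w1","w2")};C={n:pickle.load(open(n+".pkl","rb")) for n in I}
F={}
for n in I:
    h=cv2.cvtColor(I[n],cv2.COLOR_RGB2HSV);b=cv2.inRange(h,np.array((100,120,40)),np.array((125,255,255)))
    b[:100 if n=="w2" else 150]=0;b[300:]=0
    n_,l,st,_=cv2.connectedComponentsWithStats(b);b=np.uint8(np.isin(l,[i for i in range(1,n_) if st[i][4]>60]))*255
    if n=="w1": b[:,:205]=0;b[:,300:]=0
    hull=np.zeros_like(b);cv2.fillConvexPoly(hull,cv2.convexHull(cv2.findNonZero(b)),255);hull=cv2.erode(hull,np.ones((5,5)))
    f=cv2.inRange(h,np.array((0,0,130)),np.array((180,90,255)))&hull
    r=cv2.minAreaRect(cv2.findNonZero(f));q=cv2.boxPoints(r);print(n,"fence",np.round(q,1).tolist(),int((f>0).sum()))
    F[n]=q[np.lexsort((q[:,0],q[:,1]>q[:,1].mean()))];F[n]=q
    for k,(lo,hi) in {"orange":((4,150,120),(14,255,255)),"red":((0,150,60),(3,255,255)),"yel":((22,150,120),(32,255,255))}.items():print(n,k,blobs(I[n],lo,hi,60))
    cv2.imwrite(f"pics/m{n}.png",f)
def srt(q):
    i=np.argsort(q[:,1]);t=q[i[:2]];b=q[i[2:]];return np.r_[t[np.argsort(t[:,0])],b[np.argsort(b[:,0])]]
for a,b in zip(srt(F["w1"]),srt(F["w2"])): print(np.round(tri(C["w1"],a,C["w2"],b)[0],4),tri(C["w1"],a,C["w2"],b)[1].round(4), plane(C["w1"],a,.076).round(4),plane(C["w2"],b,.076).round(4))
h=cv2.cvtColor(I["w2"],cv2.COLOR_RGB2HSV);m=cv2.inRange(h,np.array((0,0,175)),np.array((180,70,255)));m[:,:90]=0;m[:,180:]=0;m[:170]=0;m[300:]=0
q=cv2.boxPoints(cv2.minAreaRect(max(cv2.findContours(m,0,2)[0],key=cv2.contourArea)));print("flask px",srt(q).round(1).tolist())
for p in srt(q):print(plane(C["w2"],p,.032).round(4))
```

```text
w1 fence [[216.0, 168.0], [288.0, 168.0], [288.0, 266.0], [216.0, 266.0]] 1565
w1 orange [([15.3, 376.8], [9, 370, 13, 14, 138])]
w1 red [([484.9, 220.4], [472, 208, 29, 27, 297])]
w1 yel [([99.5, 155.7], [82, 139, 31, 36, 593])]
w2 fence [[433.70001220703125, 227.60000610351562], [448.0, 108.4000015258789], [533.5, 118.69999694824219], [519.2000122070312, 237.89999389648438]] 2417
w2 orange [([14.1, 165.8], [4, 159, 20, 15, 249]), ([147.8, 284.9], [136, 275, 24, 20, 381])]
w2 red []
w2 yel [([331.5, 100.3], [317, 80, 32, 41, 802])]
[ 0.5998 -0.0224  0.0659] 0.0074 [ 0.5975 -0.0256  0.076 ] [ 0.6033 -0.0182  0.076 ]
[ 0.5957 -0.0956  0.0712] 0.0022 [ 0.5974 -0.0957  0.076 ] [ 0.5947 -0.0934  0.076 ]
[ 0.4947 -0.017   0.0716] 0.0015 [ 0.4956 -0.0182  0.076 ] [ 0.4967 -0.0154  0.076 ]
[ 0.4921 -0.0944  0.0794] 0.0089 [ 0.4956 -0.0937  0.076 ] [ 0.4865 -0.0975  0.076 ]
flask px [[90.0, 170.0], [179.0, 170.0], [90.0, 299.0], [179.0, 299.0]]
[0.5454 0.3234 0.032 ]
[0.5452 0.2335 0.032 ]
[0.4024 0.3474 0.032 ]
[0.4023 0.248  0.032 ]
```

Run:
```python
import cv2,numpy as np
a=cv2.imread("pics/w2.png")[95:270,415:545];b=cv2.imread("pics/w1.png")[145:300,200:300];c=cv2.imread("pics/w2.png")[175:305,90:180]
o=np.zeros((600,800,3),np.uint8)
def put(i,x,y,s=3):
    i=cv2.resize(i,None,fx=s,fy=s,interpolation=cv2.INTER_CUBIC);h,w=i.shape[:2];h=min(h,600-y);w=min(w,800-x);o[y:y+h,x:x+w]=i[:h,:w]
put(a,0,0,3);put(b,395,0,2);put(c,600,0,2)
put(cv2.imread("pics/w1.png")[125:185,75:235],395,320,2.5)
cv2.imwrite("pics/c2.png",o)
```

```text
(no output)
```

View pics/c2.png

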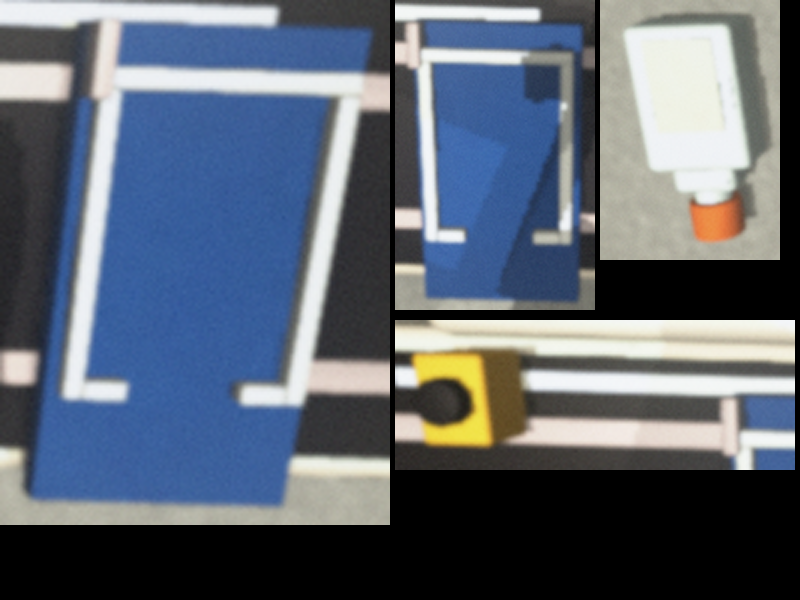

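Run:
```python
from h import *
import pickle
C={n:pickle.load(open(n+".pkl","rb")) for n in("w1","w2")}
a=[(212,169),(289.5,171),(216,266.5),(288.5,267)];b=[(448.7,117.7),(536.7,119),(435.7,228.3),(515.7,230)]
T=[]
for p,q in zip(a,b):
    t,e=tri(C["w1"],p,C["w2"],q);T.append(t);print(t.round(4),round(e,4),plane(C["w1"],p,.076).round(4),plane(C["w2"],q,.076).round(4))
T=np.array(T);print("nest",T.mean(0),[np.mean([plane(C[n],p,.076) for p in l],0).round(4) for n,l in(("w1",a),("w2",b))])
f=[(103.5,189),(155.5,187),(115,261),(164,258)];W=np.array([plane(C["w2"],p,.032) for p in f]);print("flask",W.round(4).tolist(),W.mean(0))
print("cap w2",plane(C["w2"],(147.8,284.9),.02))
ct=cam("top");cs=cam("scene")
for c,p in((ct,(231.1,287.9)),(cs,(366.6,179.2))):print("cap",[x.round(4) for x in tri(C["w2"],(147.8,284.9),c,p) ])
print("knobtop",plane(C["w1"],(487,221),.14),"hub",plane(C["w1"],(411.5,228),.098))
print("nose",plane(C["w1"],(205.8,167),.075),"stop",plane(C["w1"],(114,173),.079))
```

```text
[ 0.5958 -0.0208  0.0722] 0.0005 [ 0.5965 -0.0217  0.076 ] [ 0.5956 -0.0196  0.076 ]
[ 0.5944 -0.097   0.0745] 0.0001 [ 0.5945 -0.0971  0.076 ] [ 0.5944 -0.0962  0.076 ]
[ 0.4952 -0.0178  0.075 ] 0.001 [ 0.495  -0.0181  0.076 ] [ 0.496  -0.0174  0.076 ]
[ 0.4937 -0.0941  0.074 ] 0.0 [ 0.4944 -0.0942  0.076 ] [ 0.4943 -0.093   0.076 ]
nest [ 0.54476162 -0.05740762  0.0739336 ] [array([ 0.5451, -0.0578,  0.076 ]), array([ 0.5451, -0.0565,  0.076 ])]
flask [[0.526, 0.3128, 0.032], [0.528, 0.2593, 0.032], [0.4475, 0.3127, 0.032], [0.4509, 0.2593, 0.032]] [0.48812703 0.28604793 0.032     ]
cap w2 [0.41422127 0.28599759 0.02      ]
cap [array([0.414 , 0.2856, 0.0198]), np.float64(0.001)]
cap [array([0.4258, 0.2743, 0.0466]), np.float64(0.0001)]
knobtop [ 0.5607215  -0.26751191  0.14      ] hub [ 0.54292128 -0.21458624  0.098     ]
nose [ 0.59831817 -0.01552677  0.075     ] stop [0.59313528 0.07287153 0.079     ]
```

Fence top triangulates at 74–76 mm and its outline at 100 × 76 mm, which matches. The nest is at (0.545, -0.0575) and the flask at (0.487, 0.286) with its axes along the world's. The gap is about 88 mm. Going above the flask for a close look.

Emit:
{"method": "drive_tool", "body": {
  "deltas": [
    [[-5,-27,28,0],[-10,-54,57,0],[-15,-81,85,0],[-20,-108,114,0],[-25,-135,143,0]]
  ],
  "jaw": 85
}}

```text
t: 3.12
tcp_pos: [0.4953, 0.235, 0.1564]
tool_rot: [1.0, -0.002, 0.001, -0.0]
force: [-0.3, 0.1, 0.0]
finger_gap: 0.999
gripper_force: 0.0
```

Emit:
{"method": "drive_tool", "body": {
  "deltas": [
    [[-5,-26,29,0],[-11,-52,57,0],[-11,-52,57,0],[-11,-52,57,0],[-11,-52,57,0]]
  ]
}}

```text
t: 3.53
tcp_pos: [0.4846, 0.2864, 0.1006]
tool_rot: [1.0, -0.001, 0.001, 0.0]
force: [0.6, -0.1, 0.7]
finger_gap: 0.991
gripper_force: 0.0
```

Run:
```python
from h import *
import pickle
s=manip.sense();c=cam("wrist");im=vision.snapshot("wrist");cv2.imwrite("pics/w3.png",im[:,:,::-1]);pickle.dump(c,open("w3.pkl","wb"))
print(s["t"],s["tcp_pos"])
o=blobs(im,(4,150,100),(14,255,255),80);print(o)
for p in o:print(plane(c,p[0],.02))
```

```text
3.5333 [0.48461129 0.28642592 0.1006491 ]
[([86.8, 144.5], [66, 131, 41, 29, 917]), ([313.6, 362.0], [293, 339, 42, 42, 1248])]
[0.54774415 0.40767549 0.02      ]
[0.41205789 0.28554985 0.02      ]
```

View pics/w3.png

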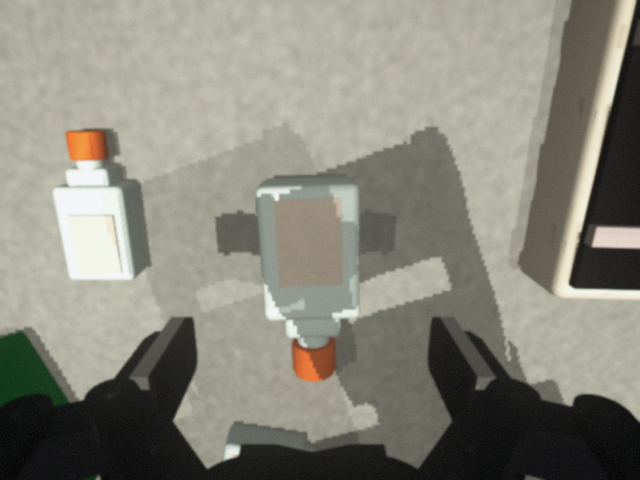

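The flask sits between the open fingers: body corners are (258,187), (358,184), (266,320), (358,318) and the cap is at (314,362).

Run:
```python
from h import *
import pickle
c=pickle.load(open("w3.pkl","rb"))
W=np.array([plane(c,p,.032) for p in((258,187),(358,184),(266,320),(358,318))]);print(W.round(4).tolist(),W.mean(0).round(4))
for p in((308,187),(312,319)):print(plane(c,p,.032).round(4))
c2=pickle.load(open("w2.pkl","rb"))
for p,q in zip(((258,187),(358,184),(266,320),(358,318)),((103.5,189),(155.5,187),(115,261),(164,258))):print([x.round(4) for x in tri(c,p,c2,q)])
```

```text
[[0.5266, 0.3148, 0.032], [0.5281, 0.2622, 0.032], [0.4486, 0.3134, 0.032], [0.4498, 0.2597, 0.032]] [0.4883 0.2875 0.032 ]
[0.5266 0.2885 0.032 ]
[0.4492 0.2865 0.032 ]
[array([0.5255, 0.3155, 0.0269]), np.float64(0.0006)]
[array([0.5271, 0.2616, 0.0262]), np.float64(0.0002)]
[array([0.447 , 0.3138, 0.0296]), np.float64(0.0006)]
[array([0.4504, 0.2595, 0.032 ]), np.float64(0.0011)]
```

Emit:
{"method": "drive_tool", "body": {
  "deltas": [
    [[2,-1,30,-0.02],[2,-1,60,-0.02],[2,-1,80,-0.02],[2,-1,91,-0.02],[2,-1,91,-0.02]]
  ]
}}

```text
t: 4.0
tcp_pos: [0.4855, 0.2869, 0.0085]
tool_rot: [1.0, 0.009, -0.001, 0.0]
force: [-0.4, -0.1, -1.0]
finger_gap: 0.999
gripper_force: 0.0
```

Emit:
{"method": "drive_tool", "body": {
  "deltas": [
    [[0,0,0,0],[0,0,0,0],[0,0,0,0],[0,0,0,0],[0,0,0,0]]
  ],
  "jaw": 45,
  "force": 40
}}

```text
t: 4.42
tcp_pos: [0.4868, 0.2887, 0.0112]
tool_rot: [1.0, 0.01, 0.002, -0.0]
force: [0.6, -2.1, 7.7]
finger_gap: 0.641
gripper_force: 43.8
```

Emit:
{"method": "drive_tool", "body": {
  "deltas": [
    [[0,0,0,0],[0,0,0,0],[0,0,0,0],[0,0,0,0],[0,0,0,0]]
  ]
}}

```text
t: 4.83
tcp_pos: [0.4868, 0.2887, 0.0113]
tool_rot: [1.0, 0.01, 0.002, -0.0]
force: [0.2, -1.5, 6.8]
finger_gap: 0.646
gripper_force: 43.8
```

Emit:
{"method": "drive_tool", "body": {
  "deltas": [
    [[0,0,-20,0],[0,0,-55,0],[0,0,-95,0],[0,0,-130,0],[0,0,-130,0]]
  ]
}}

```text
t: 5.25
tcp_pos: [0.4896, 0.2903, 0.1467]
tool_rot: [1.0, 0.01, 0.007, -0.002]
force: [1.6, 0.6, -0.8]
finger_gap: 0.647
gripper_force: 43.0
```

Emit:
{"method": "drive_tool", "body": {
  "deltas": [
    [[4,30,0,0],[9,65,0,0],[14,100,0,0],[18,130,0,0.02],[23,160,0,0.04]]
  ]
}}

```text
t: 5.67
tcp_pos: [0.5109, 0.1276, 0.1395]
tool_rot: [1.0, -0.01, -0.0, -0.0]
force: [0.5, 0.3, -1.2]
finger_gap: 0.645
gripper_force: 43.0
```

Emit:
{"method": "drive_tool", "body": {
  "deltas": [
    [[7,37,0,0],[15,74,0,0],[22,111,0,0],[30,148,0,0],[37,184,0,0]]
  ]
}}

```text
t: 6.08
tcp_pos: [0.5446, -0.0576, 0.1394]
tool_rot: [1.0, -0.01, 0.0, 0.0]
force: [0.8, 0.6, -0.3]
finger_gap: 0.648
gripper_force: 43.0
```

Emit:
{"method": "drive_tool", "body": {
  "deltas": [
    [[0,0,0,0],[0,0,0,0],[0,0,0,0]]
  ]
}}

```text
t: 6.33
tcp_pos: [0.5438, -0.0554, 0.1391]
tool_rot: [1.0, -0.01, -0.001, -0.0]
force: [1.2, 0.8, -0.4]
finger_gap: 0.647
gripper_force: 43.0
```

Run:
```python
from h import *
import pickle
s=manip.sense();c=cam("wrist");im=vision.snapshot("wrist");cv2.imwrite("pics/w4.png",im[:,:,::-1]);pickle.dump(c,open("w4.pkl","wb"))
print(s["t"],s["tcp_pos"],s["tool_rot"])
print(blobs(im,(4,150,60),(14,255,255),80))
```

```text
6.3333 [ 0.54384103 -0.05539239  0.13908524] [ 9.99944705e-01 -1.04861482e-02 -6.59022861e-04 -4.39409571e-04]
[]
```

View pics/w4.png

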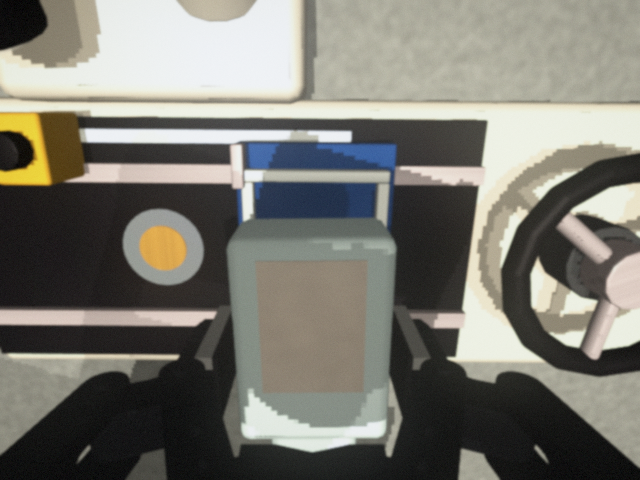

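Flask held above the nest: its top face is roughly (230,238), (395,238), (240,437), (387,437). The fence's back corners show at (243,171) and (390,171).

Run:
```python
from h import *
import pickle
c=pickle.load(open("w4.pkl","rb"))
W=np.array([plane(c,p,.160) for p in((230,238),(395,238),(240,437),(387,437))]);print(W.round(4).tolist(),W.mean(0).round(4))
for p in((243,171),(390,171)):print(plane(c,p,.076).round(4))
print(manip.sense()["tcp_pos"])
```

```text
[[0.5855, -0.0305, 0.16], [0.5844, -0.0825, 0.16], [0.5078, -0.0278, 0.16], [0.5067, -0.0827, 0.16]] [ 0.5461 -0.0559  0.16  ]
[ 0.5955 -0.0215  0.076 ]
[ 0.5939 -0.0959  0.076 ]
[ 0.54370641 -0.05468859  0.1390928 ]
```

Emit:
{"method": "drive_tool", "body": {
  "deltas": [
    [[-1,2,20,0],[-1,2,38,0],[-1,2,48,0],[-1,2,52,0],[-1,2,52,0]]
  ]
}}

```text
t: 6.8
tcp_pos: [0.5428, -0.0564, 0.0864]
tool_rot: [1.0, -0.009, -0.001, -0.0]
force: [0.5, 0.1, -0.8]
finger_gap: 0.645
gripper_force: 43.0
```

Emit:
{"method": "drive_tool", "body": {
  "deltas": [
    [[0,0,2,0],[0,0,4,0],[0,0,6,0],[0,0,6,0]]
  ]
}}

```text
t: 7.13
tcp_pos: [0.5443, -0.0579, 0.0818]
tool_rot: [1.0, -0.01, 0.001, 0.0]
force: [0.7, 0.9, 1.2]
finger_gap: 0.645
gripper_force: 43.3
```

Emit:
{"method": "drive_tool", "body": {
  "deltas": [
    [[0,0,1,0],[0,0,2,0],[0,0,2,0]]
  ]
}}

```text
t: 7.38
tcp_pos: [0.5446, -0.0581, 0.0805]
tool_rot: [1.0, -0.01, 0.001, 0.0]
force: [0.4, 0.6, 6.6]
finger_gap: 0.646
gripper_force: 44.0
```

Run:
```python
from h import *
import pickle
s=manip.sense();c=cam("wrist");im=vision.snapshot("wrist");cv2.imwrite("pics/w5.png",im[:,:,::-1]);pickle.dump(c,open("w5.pkl","wb"))
print(s["t"],s["tcp_pos"],s["force"])
```

```text
7.3833 [ 0.54463082 -0.05809212  0.0805153 ] [0.40147868 0.62293172 6.55209763]
```

View pics/w5.png

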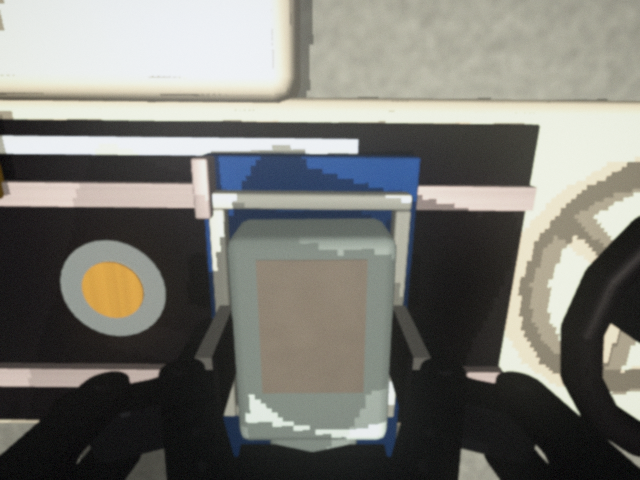

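The flask is inside the fence and pressing on the floor, so I let go.

Emit:
{"method": "drive_tool", "body": {
  "deltas": [
    [[0,0,-1,0],[0,0,-1,0],[0,0,-1,0],[0,0,-1,0],[0,0,-1,0]]
  ],
  "jaw": 80
}}

```text
t: 7.85
tcp_pos: [0.5435, -0.0578, 0.0801]
tool_rot: [1.0, -0.01, -0.0, -0.0]
force: [0.5, -0.6, 0.2]
finger_gap: 0.939
gripper_force: 0.0
```

Emit:
{"method": "drive_tool", "body": {
  "deltas": [
    [[0,0,-15,0],[0,0,-45,0],[0,0,-85,0],[0,0,-120,0],[0,0,-120,0]]
  ]
}}

```text
t: 8.27
tcp_pos: [0.548, -0.059, 0.2069]
tool_rot: [1.0, -0.01, 0.007, 0.002]
force: [1.2, -0.4, -0.3]
finger_gap: 0.936
gripper_force: 0.0
```

Run:
```python
from h import *
import pickle
s=manip.sense();c=cam("wrist");im=vision.snapshot("wrist");cv2.imwrite("pics/w6.png",im[:,:,::-1]);pickle.dump(c,open("w6.pkl","wb"))
print(s["t"],s["tcp_pos"],s["tool_rot"])
```

```text
8.2667 [ 0.54799373 -0.05904912  0.2069481 ] [ 0.99992601 -0.00995877  0.0066781   0.00204889]
```

View pics/w6.png

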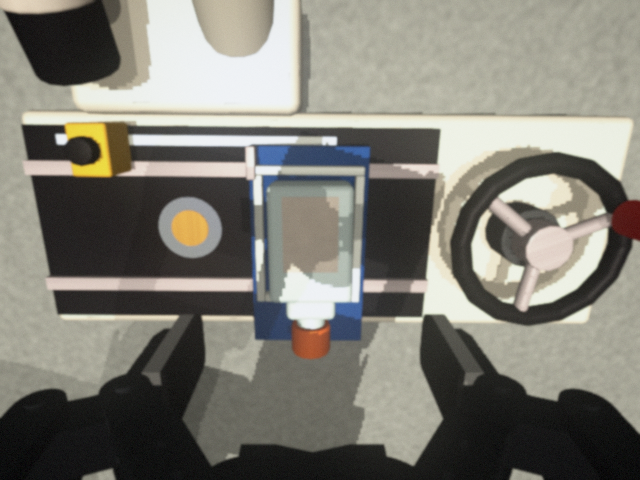

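The flask is seated with its cap out through the notch, and carriage and stop are still about 88 mm apart. On to the wheel; I'll measure grip and hub from above.

Emit:
{"method": "drive_tool", "body": {
  "deltas": [
    [[4,40,0,0],[8,80,0,0],[12,120,0,0],[16,160,0,0],[20,200,0,0]]
  ],
  "jaw": 85
}}

```text
t: 8.73
tcp_pos: [0.5586, -0.2593, 0.1985]
tool_rot: [1.0, -0.01, -0.001, -0.001]
force: [1.6, -0.5, -0.2]
finger_gap: 0.995
gripper_force: 0.0
```

Emit:
{"method": "drive_tool", "body": {
  "deltas": [
    [[0,8,0,0],[0,8,0,0],[0,8,0,0],[0,8,0,0]]
  ]
}}

```text
t: 9.07
tcp_pos: [0.5585, -0.2641, 0.1991]
tool_rot: [1.0, -0.01, -0.001, -0.001]
force: [-0.1, 0.4, 0.7]
finger_gap: 0.994
gripper_force: 0.0
```

Run:
```python
from h import *
import pickle
s=manip.sense();c=cam("wrist");im=vision.snapshot("wrist");cv2.imwrite("pics/w7.png",im[:,:,::-1]);pickle.dump(c,open("w7.pkl","wb"))
print(s["t"],s["tcp_pos"],s["tool_rot"])
c1=pickle.load(open("w1.pkl","rb"));c6=pickle.load(open("w6.pkl","rb"))
print("wheel",tri(c1,(411.5,224.5),c6,(541,238.5)),plane(c6,(541,238.5),.093),plane(c1,(411.5,224.5),.093),tri(c1,(411.5,228),c6,(549,246)))
print("r7",blobs(im,(0,130,40),(4,255,255),60),blobs(im,(174,130,40),(180,255,255),60))
# red ring outer hull (top face) & dark rim
h=cv2.cvtColor(im,cv2.COLOR_RGB2HSV);m=cv2.inRange(h,np.array((0,130,40)),np.array((5,255,255)))|cv2.inRange(h,np.array((174,130,40)),np.array((180,255,255)))
m=cv2.morphologyEx(m,cv2.MORPH_CLOSE,np.ones((9,9)))
k=max(cv2.findContours(m,0,2)[0],key=cv2.contourArea);print("bright-top px",cv2.boundingRect(k))
m2=cv2.inRange(h,np.array((0,130,150)),np.array((5,255,255)));p=cv2.findNonZero(m2);print("bright",cv2.boundingRect(p), cv2.fitEllipse(cv2.convexHull(p)))
```

```text
9.0667 [ 0.55848011 -0.26414931  0.19911684] [ 0.99995141 -0.00968603 -0.00131275 -0.00127583]
wheel (array([ 0.54237984, -0.21841054,  0.08192448]), np.float64(0.0005888329395278691)) [ 0.54604192 -0.21188002  0.093     ] [ 0.54505587 -0.21559545  0.093     ] (array([ 0.54291732, -0.21431236,  0.09901102]), np.float64(0.0005541897656527814))
r7 [([317.8, 248.8], [298, 223, 42, 64, 1313])] []
bright-top px (298, 223, 42, 64)Traceback (most recent call last):
  File "<stdin>", line 12, in <module>
cv2.error: OpenCV(4.12.0) /io/opencv/modules/imgproc/src/shapedescr.cpp:361: error: (-201:Incorrect size of input array) There should be at least 5 points to fit the ellipse in function 'fitEllipseNoDirect'
```

Run:
```python
from h import *
import pickle
c=pickle.load(open("w7.pkl","rb"));im=cv2.imread("pics/w7.png")[:,:,::-1].copy()
h=cv2.cvtColor(im,cv2.COLOR_RGB2HSV);m=cv2.inRange(h,np.array((0,130,40)),np.array((5,255,255)))
for v in range(223,288,7):
    u=np.where(m[v])[0];print(v,u.min(),u.max(),len(u))
u=np.where(m[286])[0].mean();print(plane(c,(u,287),.14)+[.012,0,0], plane(c,(298,267),.14),plane(c,(340,267),.14))
```

```text
223 312 320 9
230 304 331 28
237 301 334 34
244 300 335 36
251 300 337 28
258 299 338 11
265 298 339 9
272 299 338 10
279 304 333 14
286 315 321 7
[ 0.55922    -0.26700611  0.14      ] [ 0.55904243 -0.25649902  0.14      ] [ 0.55862661 -0.27893289  0.14      ]
```

Emit:
{"method": "drive_tool", "body": {
  "deltas": [
    [[1,3,30,0],[1,3,60,0],[1,3,85,0],[1,3,93,0],[1,3,93,0]]
  ]
}}

```text
t: 9.53
tcp_pos: [0.5589, -0.2665, 0.105]
tool_rot: [1.0, -0.009, -0.002, -0.002]
force: [-0.5, -0.4, 0.7]
finger_gap: 0.998
gripper_force: 0.0
```

Emit:
{"method": "drive_tool", "body": {
  "deltas": [
    [[0,0,0,0],[0,0,0,0],[0,0,0,0],[0,0,0,0],[0,0,0,0]]
  ],
  "jaw": 15,
  "force": 30
}}

```text
t: 9.95
tcp_pos: [0.5608, -0.269, 0.1086]
tool_rot: [1.0, -0.01, 0.001, -0.0]
force: [-0.4, 13.2, 10.4]
finger_gap: 0.293
gripper_force: 7.4
```

Emit:
{"method": "drive_tool", "body": {
  "deltas": [
    [[0,0,0,0],[0,0,0,0],[0,0,0,0],[0,0,0,0],[0,0,0,0]]
  ]
}}

```text
t: 10.37
tcp_pos: [0.5605, -0.2685, 0.1087]
tool_rot: [1.0, -0.01, 0.0, -0.001]
force: [0.0, 3.5, 5.2]
finger_gap: 0.274
gripper_force: 29.8
```

```bash
cat > crank.py <<'E'
import numpy as np
def table(start,th,step,n,c=(.543,-.2145),r=.055,yaw=-.02,rows=5):
    p=np.array(start);c=np.array(c);X=np.array([np.cos(yaw),np.sin(yaw)]);Y=np.array([np.sin(yaw),-np.cos(yaw)])
    for k in range(n):
        out=[]
        for i in range(rows):
            th-=step;d=(c+r*np.array([np.cos(th),np.sin(th)])-p)*1e3;out.append([round(float(d@X)),round(float(d@Y)),0,0])
        print(k,"th",round(th,3),out);p=p+(out[-1][0]*X+out[-1][1]*Y)/1e3
E
python3 -c "
from crank import *
table((.559,-.267),np.arctan2(-.0525,.016),.35,7)"
```

```text
0 th -3.025 [[-19, 3, 0, 0], [-38, -1, 0, 0], [-54, -11, 0, 0], [-66, -26, 0, 0], [-72, -45, 0, 0]]
1 th -4.775 [[1, -19, 0, 0], [8, -37, 0, 0], [21, -51, 0, 0], [38, -60, 0, 0], [57, -62, 0, 0]]
2 th -6.525 [[19, 4, 0, 0], [35, 14, 0, 0], [47, 30, 0, 0], [53, 48, 0, 0], [52, 67, 0, 0]]
3 th -8.275 [[-8, 18, 0, 0], [-21, 32, 0, 0], [-38, 40, 0, 0], [-57, 43, 0, 0], [-76, 38, 0, 0]]
4 th -10.025 [[-16, -10, 0, 0], [-27, -25, 0, 0], [-33, -44, 0, 0], [-32, -63, 0, 0], [-24, -80, 0, 0]]
5 th -11.775 [[13, -14, 0, 0], [30, -23, 0, 0], [49, -25, 0, 0], [68, -21, 0, 0], [84, -10, 0, 0]]
6 th -13.525 [[11, 15, 0, 0], [17, 34, 0, 0], [15, 53, 0, 0], [8, 70, 0, 0], [-6, 84, 0, 0]]
```

Emit:
{"method": "drive_tool", "body": {
  "deltas": [
    [[-19,3,0,0],[-38,-1,0,0],[-54,-11,0,0],[-66,-26,0,0],[-72,-45,0,0]]
  ]
}}

```text
t: 10.78
tcp_pos: [0.4888, -0.2249, 0.1088]
tool_rot: [1.0, -0.011, 0.001, 0.002]
force: [1.7, -2.2, 2.5]
finger_gap: 0.275
gripper_force: 30.7
```

Emit:
{"method": "drive_tool", "body": {
  "deltas": [
    [[1,-19,0,0],[8,-37,0,0],[21,-51,0,0],[38,-60,0,0],[57,-62,0,0]]
  ]
}}

```text
t: 11.2
tcp_pos: [0.5473, -0.1611, 0.1088]
tool_rot: [1.0, -0.009, -0.0, 0.001]
force: [-3.0, -6.1, 3.1]
finger_gap: 0.266
gripper_force: 30.7
```

Emit:
{"method": "drive_tool", "body": {
  "deltas": [
    [[19,4,0,0],[35,14,0,0],[47,30,0,0],[53,48,0,0],[52,67,0,0]]
  ]
}}

```text
t: 11.62
tcp_pos: [0.5968, -0.2293, 0.1086]
tool_rot: [1.0, -0.009, -0.002, -0.001]
force: [-7.8, 4.2, 11.8]
finger_gap: 0.272
gripper_force: 31.4
```

Emit:
{"method": "drive_tool", "body": {
  "deltas": [
    [[-8,18,0,0],[-21,32,0,0],[-38,40,0,0],[-57,43,0,0],[-76,38,0,0]]
  ]
}}

```text
t: 12.03
tcp_pos: [0.5227, -0.2674, 0.1088]
tool_rot: [1.0, -0.011, 0.003, 0.0]
force: [5.9, 5.2, 1.8]
finger_gap: 0.273
gripper_force: 30.7
```

Emit:
{"method": "drive_tool", "body": {
  "deltas": [
    [[-16,-10,0,0],[-27,-25,0,0],[-33,-44,0,0],[-32,-63,0,0],[-24,-80,0,0]]
  ]
}}

```text
t: 12.45
tcp_pos: [0.4972, -0.1859, 0.1087]
tool_rot: [1.0, -0.011, -0.001, 0.0]
force: [-2.1, -2.1, 5.6]
finger_gap: 0.269
gripper_force: 31.0
```

Run:
```python
from h import *
import pickle
s=manip.sense();im=vision.snapshot("top");cv2.imwrite("pics/t2.png",im[:,:,::-1]);print(s["t"],s["tcp_pos"],s["force"])
print(blobs(im,(4,150,100),(14,255,255),12),blobs(im,(20,150,120),(32,255,255),12),blobs(im,(100,120,50),(120,255,255),12))
```

```text
12.45 [ 0.49720099 -0.18585375  0.10871348] [-2.11821165 -2.10813271  5.58676189]
[([232.2, 175.8], [222, 167, 20, 16, 173]), ([187.4, 241.4], [185, 240, 6, 4, 20]), ([235.7, 326.0], [233, 323, 6, 7, 30])] [([183.3, 80.0], [140, 48, 85, 62, 4141]), ([304.8, 212.8], [300, 206, 10, 13, 77])] [([534.7, 139.6], [495, 108, 80, 64, 3434]), ([228.0, 165.0], [223, 160, 11, 11, 98])]
```

Emit:
{"method": "drive_tool", "body": {
  "deltas": [
    [[13,-14,0,0],[30,-23,0,0],[49,-25,0,0],[68,-21,0,0],[84,-10,0,0]]
  ]
}}

```text
t: 12.92
tcp_pos: [0.583, -0.1777, 0.1087]
tool_rot: [1.0, -0.008, -0.001, 0.001]
force: [-9.0, -4.6, 7.2]
finger_gap: 0.271
gripper_force: 31.3
```

Run:
```python
from h import *
s=manip.sense();im=vision.snapshot("scene");cv2.imwrite("pics/s2.png",im[:,:,::-1])
print(s["t"],s["tcp_pos"],s["force"])
print(blobs(im,(4,130,80),(14,255,255),12),blobs(im,(20,150,100),(32,255,255),8),[b for b in blobs(im,(100,120,40),(120,255,255),20) if 200<b[0][1]<300])
from crank import *
table((.543+.055*np.cos(-11.775),-.2145+.055*np.sin(-11.775)),-11.775,.08,3)
```

```text
12.9167 [ 0.58300271 -0.17771829  0.10870855] [-9.01537527 -4.57437712  7.16373049]
[([345.2, 161.5], [343, 159, 6, 6, 26]), ([427.0, 194.1], [424, 191, 7, 7, 33]), ([301.0, 216.8], [296, 213, 12, 10, 66]), ([432.3, 244.7], [421, 233, 24, 21, 324])] [([345.3, 247.6], [339, 242, 14, 11, 54]), ([545.0, 429.0], [540, 424, 11, 11, 11])] [([312.4, 217.2], [307, 213, 12, 9, 56]), ([311.3, 247.5], [287, 221, 54, 48, 349]), ([436.4, 232.3], [431, 226, 12, 13, 124])]
0 th -12.175 [[3, 3, 0, 0], [6, 7, 0, 0], [8, 10, 0, 0], [11, 14, 0, 0], [13, 18, 0, 0]]
1 th -12.575 [[1, 4, 0, 0], [2, 8, 0, 0], [3, 13, 0, 0], [4, 17, 0, 0], [4, 21, 0, 0]]
2 th -12.975 [[0, 5, 0, 0], [0, 9, 0, 0], [-1, 13, 0, 0], [-2, 18, 0, 0], [-4, 22, 0, 0]]
```

Emit:
{"method": "drive_tool", "body": {
  "deltas": [
    [[3,3,0,0],[6,7,0,0],[8,10,0,0],[11,14,0,0],[13,18,0,0]]
  ]
}}

```text
t: 13.38
tcp_pos: [0.5921, -0.1911, 0.1085]
tool_rot: [1.0, -0.011, -0.004, -0.005]
force: [-9.1, 16.2, 17.1]
finger_gap: 0.265
gripper_force: 32.4
```

Run:
```python
from h import *
print(manip.sense()["force"],plane(cam("scene"),(301,216.8),.088))
```

```text
[-9.13984918 16.23885124 17.06154741] [0.46862156 0.02969089 0.088     ]
```

Emit:
{"method": "drive_tool", "body": {
  "deltas": [
    [[0,2,0,0],[1,4,0,0],[1,5,0,0],[1,5,0,0],[1,5,0,0]]
  ]
}}

```text
t: 13.8
tcp_pos: [0.5927, -0.1926, 0.1086]
tool_rot: [1.0, -0.011, -0.005, -0.007]
force: [-6.6, 19.3, 16.1]
finger_gap: 0.268
gripper_force: 32.5
```

Emit:
{"method": "drive_tool", "body": {
  "deltas": [
    [[0,2,0,0],[0,4,0,0],[0,4,0,0],[0,4,0,0]]
  ]
}}

```text
t: 14.13
tcp_pos: [0.5934, -0.1943, 0.1086]
tool_rot: [1.0, -0.011, -0.004, -0.009]
force: [-3.3, 24.1, 16.5]
finger_gap: 0.272
gripper_force: 32.7
```

Emit:
{"method": "drive_tool", "body": {
  "deltas": [
    [[0,-3,0,0],[0,-6,0,0],[0,-6,0,0]]
  ]
}}

```text
t: 14.38
tcp_pos: [0.5921, -0.1913, 0.1085]
tool_rot: [1.0, -0.01, -0.005, -0.006]
force: [-8.0, 16.9, 14.8]
finger_gap: 0.269
gripper_force: 32.3
```

Emit:
{"method": "drive_tool", "body": {
  "deltas": [
    [[0,0,0,0],[0,0,0,0],[0,0,0,0],[0,0,0,0],[0,0,0,0]]
  ],
  "jaw": 85
}}

```text
t: 14.8
tcp_pos: [0.5972, -0.1998, 0.1076]
tool_rot: [1.0, -0.01, 0.0, 0.0]
force: [-0.8, 0.1, 0.1]
finger_gap: 0.953
gripper_force: 0.0
```

Emit:
{"method": "drive_tool", "body": {
  "deltas": [
    [[0,0,-25,0],[0,0,-60,0],[0,0,-90,0],[0,0,-120,0],[0,0,-120,0]]
  ]
}}

```text
t: 15.22
tcp_pos: [0.6007, -0.2016, 0.2346]
tool_rot: [1.0, -0.01, 0.006, 0.003]
force: [0.3, 0.1, 0.8]
finger_gap: 0.996
gripper_force: 0.0
```

Emit:
{"method": "drive_tool", "body": {
  "deltas": [
    [[0,-35,0,0],[0,-70,0,0],[0,-105,0,0],[0,-140,0,0],[0,-140,0,0]]
  ]
}}

```text
t: 15.63
tcp_pos: [0.5987, -0.0533, 0.227]
tool_rot: [1.0, -0.008, -0.001, -0.002]
force: [-0.4, 0.1, 0.1]
finger_gap: 0.995
gripper_force: 0.0
```

Emit:
{"method": "drive_tool", "body": {
  "deltas": [
    [[0,0,0,0],[0,0,0,0],[0,0,0,0]]
  ]
}}

```text
t: 15.88
tcp_pos: [0.5999, -0.0604, 0.2272]
tool_rot: [1.0, -0.011, 0.0, 0.0]
force: [-0.3, -0.3, 0.1]
finger_gap: 0.993
gripper_force: 0.0
```

Run:
```python
from h import *
import pickle
s=manip.sense();c=cam("wrist");im=vision.snapshot("wrist");cv2.imwrite("pics/w8.png",im[:,:,::-1]);print(s["t"],s["tcp_pos"])
pickle.dump(c,open("w8.pkl","wb"))
h=cv2.cvtColor(im,cv2.COLOR_RGB2HSV)
y=blobs(im,(20,130,80),(32,255,255),60);print("yel",y);print("or",blobs(im,(4,130,60),(14,255,255),60))
b=[q for q in blobs(im,(100,110,30),(125,255,255),60)];print("blue",b)
v=int(y[0][0][1]);
for v in (v-8,v,v+8,v+16):
    x0=y[0][1][0];print(v,[tuple(h[v,u].tolist()) for u in range(x0+20,x0+90,3)])
```

```text
15.8833 [ 0.59992171 -0.0603874   0.22722971]
yel [([118.9, 214.0], [94, 189, 53, 53, 1305])]
or [([487.3, 243.2], [470, 231, 40, 31, 436]), ([492.7, 256.5], [482, 250, 21, 15, 81]), ([205.7, 383.7], [188, 365, 35, 34, 814])]
blue [([195.2, 217.7], [151, 210, 89, 16, 1328]), ([252.0, 272.6], [247, 225, 10, 102, 449]), ([242.5, 362.0], [224, 346, 35, 30, 827])]
206 [(26, 185, 231), (26, 183, 234), (27, 180, 237), (27, 180, 236), (27, 179, 237), (21, 185, 226), (21, 160, 107), (20, 152, 97), (20, 145, 97), (18, 146, 98), (20, 137, 95), (21, 93, 93), (39, 21, 119), (34, 15, 121), (38, 17, 122), (34, 16, 131), (40, 10, 160), (48, 8, 163), (45, 9, 162), (54, 8, 164), (54, 8, 164), (55, 9, 165), (55, 9, 167), (50, 5, 162)]
214 [(12, 61, 42), (21, 64, 40), (21, 69, 48), (22, 182, 154), (26, 178, 233), (24, 180, 235), (19, 171, 143), (16, 97, 118), (10, 35, 184), (12, 34, 190), (15, 38, 122), (17, 28, 82), (107, 47, 76), (110, 134, 126), (110, 132, 139), (109, 136, 137), (109, 133, 140), (109, 131, 136), (109, 133, 140), (109, 130, 139), (109, 128, 141), (108, 128, 140), (110, 126, 142), (109, 128, 141)]
222 [(15, 49, 63), (21, 30, 59), (23, 75, 41), (18, 78, 49), (23, 183, 202), (26, 179, 237), (21, 187, 192), (20, 130, 96), (12, 39, 189), (13, 31, 212), (12, 34, 174), (18, 32, 79), (135, 7, 72), (110, 122, 107), (109, 136, 135), (110, 134, 137), (108, 133, 136), (109, 135, 140), (109, 131, 138), (109, 127, 139), (108, 136, 135), (109, 131, 138), (108, 132, 135), (109, 129, 140)]
230 [(15, 31, 49), (21, 96, 61), (23, 178, 159), (26, 179, 235), (27, 182, 236), (26, 181, 237), (22, 184, 214), (19, 154, 106), (15, 51, 155), (12, 32, 210), (13, 30, 205), (23, 30, 112), (36, 17, 226), (36, 11, 235), (38, 9, 234), (40, 10, 235), (36, 11, 231), (33, 11, 231), (38, 12, 233), (38, 12, 232), (36, 11, 230), (35, 12, 230), (33, 12, 228), (33, 11, 228)]
```

Run:
```python
from h import *
import pickle
c=pickle.load(open("w8.pkl","rb"))
print("nose",plane(c,(136.5,222),.073),"stop edge",plane(c,(133,222),.079),"cap",plane(c,(205.7,383.7),.088))
im=cv2.imread("pics/w8.png")[:,:,::-1];print([im[222,u].tolist() for u in range(128,150)])
ims=vision.snapshot("scene");print(blobs(ims,(4,130,80),(14,255,255),12))
```

```text
nose [0.60345895 0.07272145 0.073     ] stop edge [0.60502012 0.07259708 0.079     ] cap [0.46903041 0.03003417 0.088     ]
[[236, 213, 70], [237, 213, 71], [236, 203, 70], [226, 180, 60], [192, 148, 51], [146, 110, 45], [107, 84, 40], [96, 79, 47], [114, 96, 74], [156, 140, 126], [189, 172, 160], [205, 189, 180], [212, 197, 187], [212, 197, 186], [211, 194, 184], [206, 189, 180], [174, 160, 151], [125, 115, 107], [93, 88, 78], [79, 75, 69], [79, 75, 67], [81, 77, 72]]
[([345.2, 161.5], [343, 159, 6, 6, 26]), ([427.0, 194.1], [424, 191, 7, 7, 33]), ([432.3, 244.8], [421, 233, 24, 22, 324])]
```

The nose (y 0.0727) meets the stop's face (0.0726), and the cap at (0.469, 0.030) is where a seated flask puts it. Handing in.

```bash
python3 -c "
from station import manip
print(manip.sign_off())"
```

```text
the job is handed in; nothing more can be done
None
```

I handed the job in with the large flask in the nest, its cap out through the notch, the nose measured at the stop (within about 0.1 mm) and the red grip let go; the sign-off gave no verdict.

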